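# Load a kiln shelf for the bisque firing

### The job

Load the round kiln shelf for the bisque firing: stand the large red-brown bowl upright on the shelf, wholly supported and clear of the jar, then nest the medium buff bowl upright in it, then the small dark bowl upright in that one, and (at any point) put the grey lid on its jar so that it sits flat. Move the pieces one at a time and set them down gently, without dropping them, for raw clay chips; leave the jar, the blue glazed bowl, the mug, the kiln post and the colour pot where they stand.

Things in the scene. Friction and masses are not known exactly. Their poses are not given: they have to be found in the camera images.
- kiln_shelf: cream-coloured round kiln shelf, 270 mm across, standing fixed on three short stubs; its flat top is 40 mm above the table. Origin: on the table under its centre; z up
- jar_mid (a point): grey storage jar without its lid, standing on the kiln shelf to one side of its middle; 80 mm tall, 84 mm across the belly, 78 mm over the rim, mouth 62 mm across inside; origin at its centre, half-way up; z is up
- bowl_large_mid (a point): large red-brown raw bowl: 132 mm over the rim, 56 mm tall, standing upright on the table; wall 8 mm thick and upright over the top 20 mm, so that its rim can be pinched; foot 72 mm across; flat inner floor 82 mm across, 18 mm above its underside; 0.27 to 0.41 kg; origin at its centre, half-way up; z is up
- bowl_medium_mid (a point): medium pale yellow (buff) raw bowl: 94 mm over the rim, 58 mm tall, standing upright on the table; wall 8 mm thick and upright over the top 20 mm; foot 52 mm across; flat inner floor 54 mm across, 18 mm above its underside; nested in the large bowl its rim stands 20 mm above the large one's; 0.16 to 0.24 kg; origin at its centre, half-way up; z is up
- bowl_small_mid (a point): small dark brown raw bowl: 60 mm over the rim, 58 mm tall, standing upright on the table; wall 8 mm thick and upright over the top 20 mm; foot 34 mm across; nested in the medium bowl its rim stands 18 mm above the medium one's; 0.09 to 0.13 kg; origin at its centre, half-way up; z is up
- lid_mid (a point): the jar's grey lid, knob up, standing on the table: 45 mm tall in all; from its underside up: a locating plug 44 mm across and 9 mm tall that goes into the jar's mouth, a disc 76 mm across up to 17 mm, then an upright knob 20 to 24 mm across from 17 to 45 mm; on the jar its underside is 9 mm below the jar's rim; origin on its axis, half-way up (22.5 mm above its underside); z is up
- glazed_bowl_mid (a point): finished bowl with shiny dark blue glaze, 100 mm across, 50 mm tall, not to be fired: stays where it is; origin at its centre, half-way up; z is up
- mug_mid (a point): white mug, 72 mm across, 80 mm tall, with a handle on its +y side that reaches out to 65 mm from its axis: stays where it is; origin at its centre, half-way up; z is up
- kiln_post_mid (a point): cream square kiln post, 30 mm wide, 64 mm tall, standing on end: stays where it is; origin at its centre, half-way up; z is up
- colour_pot_mid (a point): small green pot of underglaze with a white cap, 40 mm across, 54 mm tall: stays where it is; origin at its centre, half-way up; z is up

How it is judged (in metres and radians):
On the way, in this order (a step that is already met when the one before it is completed fails the run):
1. the large bowl stands upright on the kiln shelf, clear of the jar, let go (horizontal distance between bowl_large_mid and kiln_shelf below 0.09 m and z of bowl_large_mid in the frame of kiln_shelf between 0.064 and 0.072 m and angle between bowl_large_mid's own z axis and vertical below 0.08 rad and horizontal distance between bowl_large_mid and jar_mid above 0.108 m and contact force between the fingers and bowl_large below 0.1 N), for 0.2 s.
2. the medium bowl stands upright in the large one, on its inner floor, let go (horizontal distance between bowl_medium_mid and bowl_large_mid below 0.0145 m and z of bowl_medium_mid in the frame of bowl_large_mid between 0.014 and 0.024 m and angle between bowl_medium_mid's own z axis and vertical below 0.08 rad and contact force between the fingers and bowl_medium below 0.1 N), for 0.2 s.
3. the small bowl stands upright in the medium one, on its inner floor, let go (horizontal distance between bowl_small_mid and bowl_medium_mid below 0.0145 m and z of bowl_small_mid in the frame of bowl_medium_mid between 0.013 and 0.023 m and angle between bowl_small_mid's own z axis and vertical below 0.08 rad and contact force between the fingers and bowl_small below 0.1 N), for 0.2 s.
At the end, for the whole second after the job is handed in: Large bowl on the shelf (centre within 90 mm of its centre, 108 mm or more from the jar's axis); medium in large and small in medium, on the inner floors (axes within 14.5 mm); lid seated in the jar's mouth (11 mm); heights within 5 mm, all upright within 0.08 rad, let go, at rest (horizontal distance between bowl_large_mid and kiln_shelf below 0.09 m and z of bowl_large_mid in the frame of kiln_shelf between 0.064 and 0.072 m and angle between each of bowl_large_mid, bowl_medium_mid, bowl_small_mid, lid_mid, jar_mid's own z axis and vertical below 0.08 rad and horizontal distance between bowl_large_mid and jar_mid above 0.108 m and horizontal distance between bowl_medium_mid and bowl_large_mid below 0.0145 m and z of bowl_medium_mid in the frame of bowl_large_mid between 0.014 and 0.024 m and horizontal distance between bowl_small_mid and bowl_medium_mid below 0.0145 m and z of bowl_small_mid in the frame of bowl_medium_mid between 0.013 and 0.023 m and horizontal distance between lid_mid and jar_mid below 0.011 m and z of lid_mid in the frame of jar_mid between 0.0485 and 0.0585 m and linear speed of each of bowl_large, bowl_medium, bowl_small, lid below 0.02 m/s); the robot touches nothing.
It fails at once if a bowl or the lid is dropped (falls faster than 0.7 m/s, some 25 mm, while not held) ((linear speed of bowl_large above 0.7 m/s and contact force between the fingers and bowl_large below 0.1 N) or (linear speed of bowl_medium above 0.7 m/s and contact force between the fingers and bowl_medium below 0.1 N) or (linear speed of bowl_small above 0.7 m/s and contact force between the fingers and bowl_small below 0.1 N) or (linear speed of lid above 0.7 m/s and contact force between the fingers and lid below 0.1 N)).
It fails at once if the jar is shifted more than 25 mm (distance of jar_mid from where it was at the start of the episode above 0.025 m).
It fails at once if the glazed bowl, mug, kiln post or colour pot is moved more than 25 mm (distance of any of glazed_bowl_mid, mug_mid, kiln_post_mid, colour_pot_mid from where it was at the start of the episode above 0.025 m).
It also fails if it takes over 136 s, if anything falls off the work surface, if the arm or the gripper's body presses on something with over 40 N, if the wrist force passes 120 N, or if a joint passes its speed limit or range.

### The arm

A 7-joint arm with a two-finger parallel gripper is mounted at the origin on the work surface. World frame = base frame: x ahead of the robot, y to its left, z up, the work surface at z = 0. Lengths are in mm, angles in rad, forces in N, time in s.
With the tool pointing down it reaches from about 400 to 925 mm from the base axis. Payload 5.6 kg.
Tool frame: the origin (TCP) lies between the finger pads; the fingertips stand bot.finger_overhang ahead of it and the grasp point (between the pads) lies 6 mm ahead of it (bot.finger_overhang is the distance from the TCP to the fingertips, in mm); z points along the fingers, y is the line along which they close (so a half turn about z gives the same grasp; the last joint's range is limited). The gripper opens to 85 mm and grips with 20 to 120 N. Pads are 22 mm wide; open, the fingers measure 114 mm over their backs; the gripper's body (76 mm by 85 mm) begins 54 mm behind the grasp point. The pads swing forward as they close: fully open they stand 13 mm farther back than shut.
Start: joints at [1.205, 0.468, -0.012, 1.603, 0.006, 1.071, -0.056], TCP at [206.155, -616.448, 256.29] pointing down, gripper open.
Joint ranges: [-2.53, 2.53], [-0.31, 2.02], [-1.57, 1.55], [0.28, 2.44], [-1.29, 4.43], [0.15, 1.84], [-2.92, 2.92]. Speed limits (rad/s): [2.57, 2.57, 3.14, 3.14, 3.14, 3.14, 3.14].

### API

Orientations are given as a unit quaternion [w, x, y, z].
In Python, from station import bot gives the robot as it stands.
- The arm moves only by the tool move_arm, never from a script. Its argument "rows" is a list of rows, each a list of 7 numbers: the shift along the world's x, y, z in m, then the turn, a rotation vector about the world's x, y, z in degrees, then the finger opening in m, from 0 to 0.0854. A call has exactly 5 rows; each row is the pose to reach, as a shift and turn from the pose commanded when the call began; what a row does not reach only later rows make up. A row lasts 1/10 s, in which the tool goes at most 50 mm and 8.59 degrees, less where a joint would pass 70% of its speed; a pose out of reach is approached as far as the arm can. A call with a gripper value outside its range is refused whole. The fingers move at their own pace and stop on an object; "newtons" is the grip in N (left out, the last holds). Time passes only in rows, so rows that repeat a pose let the fingers close, or fill a call up. It gives the time, the measured TCP pose, the force, the opening and the grip force at its end, in the units of the state.
- bot.get_obs(): the state, without advancing time (a new reading comes with each control period).
- bot.camera(name): name is "scene" or "top"; returns the picture (384x512x3 uint8, red, green, blue); there is no depth.
- bot.calibration(name): a dict with "mtx" (3x3 intrinsics, pixels), "k1" (the pictures are not rectified: a ray, as slopes to the right and down, at radius r is drawn at 1 + k1 r^2 times it, then the intrinsics apply), "cam_to_world" (4x4, takes a point from camera to world coordinates). Camera axes: x right, y down, z forward; pixel columns grow to the right and rows downward; lengths in mm; the calibration is good to about 2 mm. A picture is of the moment at which its call begins. calibration takes no time and is no camera call.
- bot.hand_in(): hands the job in; it is judged then, once.
The state is a dict: "time": time; "q": joint angles; "qvel": joint speeds; "joint_torque": joint torques, N m; "position": TCP position; "tcp_rot": TCP orientation; "force": force on the tool from outside, world axes, zero at the start; "ft_torque": the same for the moment, N m; "finger_gap": finger opening in mm; "finger_force": force on a finger pad.
Only numpy, scipy, OpenCV 4.12 (cv2) and the standard library are available. Lean on these libraries where they do the work, as an engineer would, in place of code of your own. Each camera call takes 0.05 s, during which the arm holds its last target. There are 200 camera calls.

## Working session

There is one attempt and no reset: what is moved stays moved. The work goes in short steps, Python scripts to look and compute and a tool call to move; the robot and the scene stay as the last step left them, time stands still between calls to the robot, and variables do not carry over. Pictures are saved under pics/ and viewed, at most 16 in all, crops included, and the job is handed in when it is done.

Besides the shell and the picture viewer there is one more tool, called after "Request:" as name([rows], argument=value, ...), one row to a line, values as JSON. move_arm: Moves the arm, as the interface text tells. Its arguments: {"type":"object","properties":{"rows":{"type":"array","items":{"type":"array","items":{"type":"number"}}},"newtons":{"type":"number"}},"required":["rows"]}

```bash
mkdir -p pics; ls; python3 - <<'E'
from station import bot
import cv2,numpy as np
np.set_printoptions(precision=4,suppress=True)
for n in("scene","top"):
    cv2.imwrite(f"pics/{n}0.png",bot.camera(n)[:,:,::-1]); print(n,bot.calibration(n))
print(bot.finger_overhang,bot.get_obs())
E
```

```text
pics
scene {'mtx': array([[445.8753,   0.    , 246.7755],
       [  0.    , 445.8753, 189.2932],
       [  0.    ,   0.    ,   1.    ]]), 'k1': 0.049525555562245624, 'cam_to_world': array([[  -0.5328,    0.5065,   -0.6779, 1227.5524],
       [   0.8462,    0.3213,   -0.425 ,  413.5272],
       [   0.0025,   -0.8002,   -0.5998,  689.5465],
       [   0.    ,    0.    ,    0.    ,    1.    ]])}
top {'mtx': array([[484.5376,   0.    , 259.9335],
       [  0.    , 484.5376, 194.6815],
       [  0.    ,   0.    ,   1.    ]]), 'k1': 0.006663201673070202, 'cam_to_world': array([[  -0.0696,   -0.9775,    0.1989,  369.6646],
       [  -0.9976,    0.0679,   -0.0153,    4.5589],
       [   0.0015,   -0.1995,   -0.9799, 1165.6529],
       [   0.    ,    0.    ,    0.    ,    1.    ]])}
25.0 {'time': 0.1, 'q': array([ 1.205 ,  0.4683, -0.0116,  1.6035,  0.006 ,  1.0714, -0.0563]), 'qvel': array([ 0.0006, -0.0019,  0.002 , -0.0029, -0.0014, -0.0004, -0.0001]), 'joint_torque': array([  0.0007, -53.3517,   0.0214, -25.1963,   0.0115,   0.0043,
         0.    ]), 'position': array([ 205.9807, -616.0219,  255.4259]), 'tcp_rot': array([-0.0008,  0.987 ,  0.1607, -0.0002]), 'force': array([-0.6882, -0.5353, -0.737 ]), 'ft_torque': array([-0.0178, -0.0391,  0.0346]), 'finger_force': 0.0, 'finger_gap': 85.52328087811068}
```

View pics/top0.png

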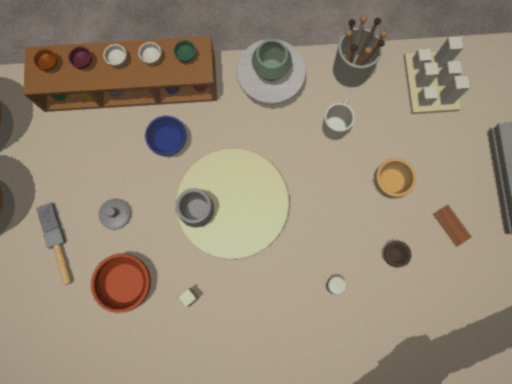

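View pics/scene0.png

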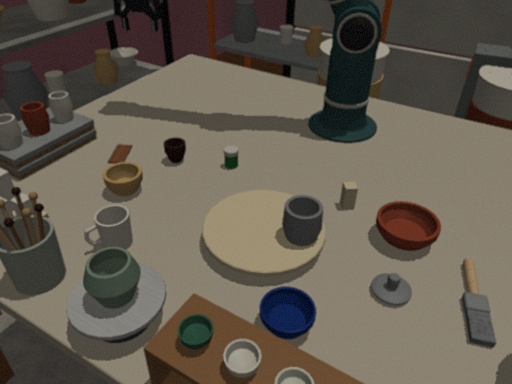

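The top view shows the large bowl at (121,282), medium (396,178), small (397,254), lid (115,213), jar (195,207) and shelf (233,203). The obstacles are glazed bowl (166,136), mug (339,120), post (188,297) and pot (337,285). The scene view shows the same layout with nothing hidden.

```bash
cat > h.py <<'E'
import cv2,numpy as np
from scipy.optimize import least_squares
np.set_printoptions(precision=1,suppress=True)
def plane(c,px,z):
    px=np.asarray(px,float).reshape(-1,1,2)
    n=cv2.undistortPoints(px,c["mtx"],np.array([c["k1"],0,0,0,0.])).reshape(-1,2)
    T=c["cam_to_world"]; d=np.c_[n,np.ones(len(n))]@T[:3,:3].T; o=T[:3,3]
    return (o+d*((z-o[2])/d[:,2])[:,None])[:,:2]
def pix(c,P):
    T=np.linalg.inv(c["cam_to_world"]); p=np.asarray(P,float).reshape(-1,3)
    return cv2.projectPoints(p,cv2.Rodrigues(T[:3,:3])[0],T[:3,3],c["mtx"],np.array([c["k1"],0,0,0,0.]))[0].reshape(-1,2)
def blob(mask,seed):
    """outer contour of the mask component nearest to the seed pixel"""
    m=cv2.morphologyEx(mask.astype(np.uint8),cv2.MORPH_OPEN,np.ones((3,3)))
    cs=[k for k in cv2.findContours(m,cv2.RETR_EXTERNAL,cv2.CHAIN_APPROX_NONE)[0] if cv2.contourArea(k)>60]
    return min(cs,key=lambda k:-cv2.pointPolygonTest(k,seed,True)).reshape(-1,2)
def rim(c,cont,z,R):
    """circle on plane z from the contour's half away from the camera; free-radius check"""
    p=plane(c,cont,z); o=c["cam_to_world"][:2,3]; m=p.mean(0); u=(m-o)/np.linalg.norm(m-o)
    s=p[(p-m)@u>-0.1*R]
    f=least_squares(lambda v:np.hypot(*(s-v).T)-R-.7,m,loss="soft_l1").x
    g=least_squares(lambda v:np.hypot(*(s-v[:2]).T)-v[2],[*m,R],loss="soft_l1").x
    return f,g,np.abs(np.hypot(*(s-f).T)-R-.7).mean()
E
python3 - <<'E'
from h import *
from station import bot
S={"top":dict(L=(121,282),M=(396,178),S=(397,254),lid=(115,213),jar=(195,207),shelf=(255,203),glz=(166,136),mug=(339,120),post=(188,297),pot=(337,285)),
"scene":dict(L=(408,225),M=(123,180),S=(175,150),lid=(391,290),jar=(303,220),shelf=(250,240),glz=(288,310),mug=(113,228),post=(348,195),pot=(231,157))}
Z=dict(L=(56,66),M=(58,47),S=(58,30),lid=(17,38),jar=(120,39),shelf=(40,135),glz=(50,50),mug=(80,36))
for n in S:
    im=cv2.imread(f"pics/{n}0.png"); hsv=cv2.cvtColor(im,cv2.COLOR_BGR2HSV); c=bot.calibration(n)
    for k,s in S[n].items():
        print(n,k,hsv[s[1],s[0]],end=" ")
    print("table",hsv[330,200],hsv[170,290])
    H,Sa,V=[hsv[...,i].astype(int) for i in range(3)]
    M=dict(L=((H<8)|(H>172))&(Sa>130),M=(H>10)&(H<22)&(Sa>120),S=(V<75),lid=(Sa<45)&(V<140),jar=(Sa<45)&(V<140),shelf=(H>22)&(H<40)&(Sa>55)&(V>120),glz=(H>105)&(H<130)&(Sa>120))
    for k in M:
        ct=blob(M[k],S[n][k]); f,g,e=rim(c,ct,*Z[k]); print(n,k,len(ct),f,g,e)
    for k,z in(("mug",80),("post",64),("pot",54)): print(n,k,plane(c,S[n][k],z))
E
```

```text
top L [  8 169 163] top M [ 18 134 190] top S [10 84 82] top lid [20 11 67] top jar [ 18   9 142] top shelf [ 31  54 195] top glz [114 149 113] top mug [ 38  21 193] top post [ 33  34 196] top pot [ 24  20 191] table [ 18  51 174] [ 17  49 177]Traceback (most recent call last):
  File "<stdin>", line 14, in <module>
  File "h.py", line 16, in blob
    return min(cs,key=lambda k:-cv2.pointPolygonTest(k,seed,True)).reshape(-1,2)
           ~~~^^^^^^^^^^^^^^^^^^^^^^^^^^^^^^^^^^^^^^^^^^^^^^^^^^^^
ValueError: min() iterable argument is empty
```

```bash
cat > m.py <<'E'
from h import *
from station import bot
S={"top":dict(L=(121,282),M=(396,178),S=(397,254),lid=(115,218),jar=(195,207),shelf=(255,203),glz=(166,136),mug=(339,120),post=(188,297),pot=(337,285)),
"scene":dict(L=(408,225),M=(123,180),S=(175,150),lid=(391,290),jar=(303,220),shelf=(250,240),glz=(288,310),mug=(113,228),post=(348,195),pot=(231,157))}
Z=dict(L=(56,66),M=(58,47),S=(58,30),lid=(17,38),jar=(120,39),shelf=(40,135),glz=(50,50),mug=(80,36))
def masks(im):
    H,Sa,V=[a.astype(int) for a in cv2.split(cv2.cvtColor(im,cv2.COLOR_BGR2HSV))]
    return dict(L=((H<12)|(H>172))&(Sa>125)&(V>75),M=(H>10)&(H<24)&(Sa>85)&(V>90),S=(V<95),lid=(Sa<35)&(V<165),jar=(Sa<35)&(V<165),shelf=(H>23)&(H<40)&(Sa>35)&(V>120),glz=(H>105)&(H<130)&(Sa>100))
E
python3 - <<'E'
from m import *
for n in S:
    im=cv2.imread(f"pics/{n}0.png"); c=bot.calibration(n); M=masks(im); o=im.copy()
    for k in M:
        try: ct=blob(M[k],S[n][k]); f,g,e=rim(c,ct,*Z[k])
        except ValueError: print(n,k,"none"); continue
        print(n,k,len(ct),f,g,round(e,1)); cv2.drawContours(o,[ct.reshape(-1,1,2)],-1,(0,255,0),1)
        t=np.linspace(0,6.28,60); q=pix(c,np.c_[f[0]+Z[k][1]*np.cos(t),f[1]+Z[k][1]*np.sin(t),0*t+Z[k][0]])
        for x,y in q.astype(int): cv2.circle(o,(x,y),0,(255,0,255),-1)
    for k,z in(("mug",80),("post",64),("pot",54)): print(n,k,plane(c,S[n][k],z))
    cv2.imwrite(f"pics/o_{n}.png",o)
a,b=cv2.imread("pics/o_top.png"),cv2.imread("pics/o_scene.png")
cv2.imwrite("pics/o.png",np.hstack([cv2.resize(a[90:330,60:440],(400,253)),b[90:343,100:500]]))
E
```

```text
top L 165 [415.1 312.3] [415.9 316.2  63.4] 1.4
top M 114 [ 613.9 -332.4] [ 615.3 -334.5   45.7] 0.9
top S 73 [ 435.5 -311.5] [ 436.7 -315.1   27.7] 1.3
top lid 88 [579.3 336.7] [580.8 338.9  36.6] 0.9
top jar 109 [566.1 134.7] [568.2 136.1  37.7] 1.0
top shelf 396 [580.   50.8] [590.8  51.3 126.4] 17.4
top glz 111 [749.6 192. ] [761.2 198.2  39.8] 4.5
top mug [[ 756.5 -211.1]]
top post [[372.8 163. ]]
top pot [[ 375.9 -171.7]]
scene L 169 [458.9 320.6] [464.1 320.8  70.5] 8.7
scene M 98 [ 646.5 -299.6] [202892.2 225700.4 303320.1] 10.2
scene S 84 [ 444.1 -312.1] [ 446.7 -310.4   33.7] 3.3
scene lid 102 [587.9 341.1] [585.  341.2  36.5] 1.4
scene jar 139 [573.4 139.2] [573.5 139.2  39.8] 2.2
scene shelf none
scene glz 151 [765.2 207.9] [761.4 206.   47.3] 1.6
scene mug [[ 795.1 -178.1]]
scene post [[414.5 178.1]]
scene pot [[ 411.6 -147.3]]
```

View pics/o.png

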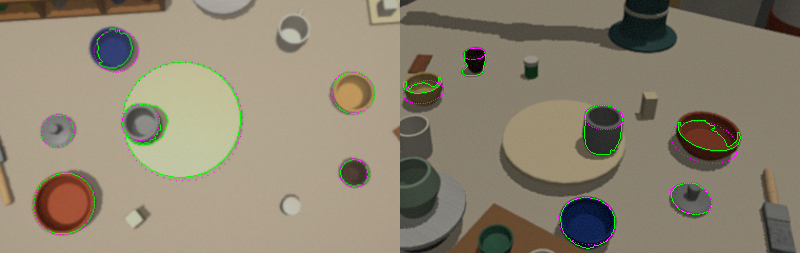

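The rings lie on the objects in the top view, and the heights and sizes agree to a few mm. I measure the shelf from its free edge, and start moving to the large bowl's far rim at (467,355).

Request:
move_arm([
  [0.03,0.038,0,0,0,4.35,0.04],
  [0.06,0.076,0,0,0,8.7,0.04],
  [0.09,0.114,0,0,0,13.04,0.04],
  [0.12,0.152,0,0,0,17.39,0.04],
  [0.15,0.19,0,0,0,21.74,0.04],
], newtons=80)

```text
time: 0.6
position: [356.9, -424.6, 256.1]
tcp_rot: [-0.0, 0.938, 0.345, -0.0]
force: [1.0, 0.3, -0.0]
finger_gap: 40.0
finger_force: 0.0
```

Request:
move_arm([
  [0.03,0.038,0,0,0,4.35,0.04],
  [0.06,0.076,0,0,0,8.7,0.04],
  [0.09,0.114,0,0,0,13.04,0.04],
  [0.12,0.152,0,0,0,17.39,0.04],
  [0.15,0.19,0,0,0,21.74,0.04],
])

```text
time: 1.1
position: [506.8, -234.8, 256.1]
tcp_rot: [-0.0, 0.857, 0.516, -0.0]
force: [0.6, 0.1, 0.2]
finger_gap: 39.7
finger_force: 0.0
```

Request:
move_arm([
  [-0.0026,0.0394,0,0,0,4.35,0.04],
  [-0.0052,0.0788,0,0,0,8.7,0.04],
  [-0.0078,0.1182,0,0,0,13.04,0.04],
  [-0.0104,0.1576,0,0,0,17.39,0.04],
  [-0.013,0.197,0,0,0,21.74,0.04],
])

```text
time: 1.6
position: [492.6, -38.0, 256.1]
tcp_rot: [-0.0, 0.744, 0.668, -0.0]
force: [0.4, 0.9, -0.1]
finger_gap: 39.7
finger_force: 0.0
```

Request:
move_arm([
  [-0.0026,0.0394,0,0,0,4.35,0.04],
  [-0.0052,0.0788,0,0,0,8.7,0.04],
  [-0.0078,0.1182,0,0,0,13.04,0.04],
  [-0.0104,0.1576,0,0,0,17.39,0.04],
  [-0.013,0.197,0,0,0,21.74,0.04],
])

```text
time: 2.1
position: [479.7, 158.9, 256.2]
tcp_rot: [0.0, 0.605, 0.797, -0.0]
force: [0.6, 0.4, -0.1]
finger_gap: 39.8
finger_force: 0.0
```

Request:
move_arm([
  [-0.0026,0.0394,0,0,0,4.35,0.04],
  [-0.0052,0.0788,0,0,0,8.7,0.04],
  [-0.0078,0.1182,0,0,0,13.04,0.04],
  [-0.0104,0.1576,0,0,0,17.39,0.04],
  [-0.013,0.197,0,0,0,21.74,0.04],
])

```text
time: 2.6
position: [466.8, 355.8, 255.9]
tcp_rot: [-0.0, 0.443, 0.896, -0.0]
force: [0.3, 0.4, 1.2]
finger_gap: 40.3
finger_force: 0.0
```

Request:
move_arm([
  [0,0,-0.035,0,0,0,0.04],
  [0,0,-0.07,0,0,0,0.04],
  [0,0,-0.105,0,0,0,0.04],
  [0,0,-0.14,0,0,0,0.04],
  [0,0,-0.156,0,0,0,0.04],
])

```text
time: 3.1
position: [465.7, 353.0, 96.8]
tcp_rot: [-0.001, 0.445, 0.896, -0.002]
force: [-0.3, -1.0, 0.1]
finger_gap: 39.9
finger_force: 0.0
```

```bash
python3 - <<'E'
from m import *
o=[]
for n in S:
    im=bot.camera(n)[:,:,::-1]; cv2.imwrite(f"pics/{n}1.png",im); c=bot.calibration(n)
    x,y=(50,220) if n=="top" else (340,130)
    o.append(cv2.resize(im[y:y+140,x:x+140],(400,400),interpolation=cv2.INTER_CUBIC))
cv2.imwrite("pics/a1.png",np.hstack(o))
c=bot.calibration("top"); print(plane(c,[(289,203),(233,258),(233,150)],40))
E
```

```text
[[573.4 -80.1]
 [453.6  59.4]
 [712.5  44.2]]
```

View pics/a1.png

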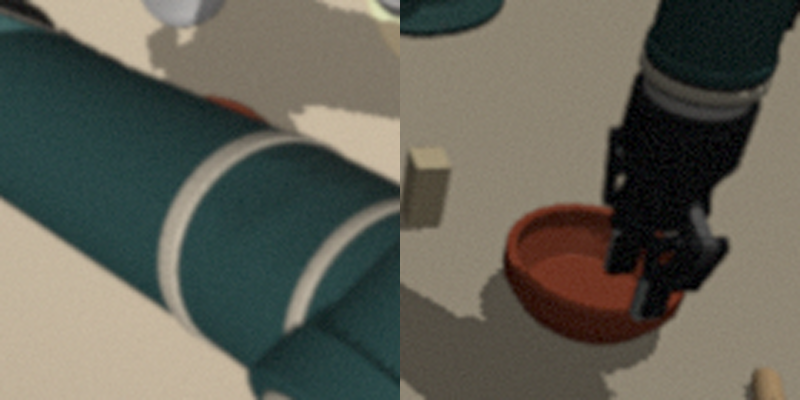

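The scene crop shows the fingers straddling the far rim, one inside near (620,270) and one outside near (650,310), so I descend and pinch.

Request:
move_arm([
  [0,0,-0.015,0,0,0,0.04],
  [0,0,-0.03,0,0,0,0.04],
  [0,0,-0.036,0,0,0,0.04],
  [0,0,-0.036,0,0,0,0.04],
  [0,0,-0.036,0,0,0,0.04],
])

```text
time: 3.7
position: [467.3, 354.8, 64.6]
tcp_rot: [0.0, 0.445, 0.896, 0.0]
force: [0.3, 0.5, -0.1]
finger_gap: 40.1
finger_force: 0.0
```

Request:
move_arm([
  [0,0,0,0,0,0,0.03],
  [0,0,0,0,0,0,0.02],
  [0,0,0,0,0,0,0.012],
  [0,0,0,0,0,0,0.005],
  [0,0,0,0,0,0,0],
], newtons=60)

```text
time: 4.2
position: [467.1, 354.7, 64.7]
tcp_rot: [0.0, 0.445, 0.896, 0.0]
force: [-0.6, -0.2, 3.3]
finger_gap: 6.3
finger_force: 59.0
```

Request:
move_arm([
  [0,0,0,0,0,0,0],
  [0,0,0,0,0,0,0],
  [0,0,0,0,0,0,0],
  [0,0,0,0,0,0,0],
  [0,0,0,0,0,0,0],
], newtons=80)

```text
time: 4.7
position: [467.2, 354.7, 64.7]
tcp_rot: [0.0, 0.445, 0.896, 0.0]
force: [-1.2, -0.0, 5.5]
finger_gap: 5.6
finger_force: 83.0
```

Request:
move_arm([
  [0,0,0.004,0,0,0,0],
  [0,0,0.012,0,0,0,0],
  [0,0,0.024,0,0,0,0],
  [0,0,0.036,0,0,0,0],
  [0,0,0.05,0,0,0,0],
])

```text
time: 5.2
position: [467.2, 354.5, 115.4]
tcp_rot: [0.0, 0.445, 0.896, 0.0]
force: [0.1, 0.8, -2.9]
finger_gap: 5.7
finger_force: 81.9
```

```bash
python3 - <<'E'
from m import *
im=bot.camera("scene")[:,:,::-1]; cv2.imwrite("pics/a2.png",cv2.resize(im[90:270,320:500],(400,400)))
print(bot.get_obs()["force"],bot.get_obs()["finger_gap"])
E
```

```text
[ 0.9  0.3 -1.7] 5.891534844174471
```

View pics/a2.png

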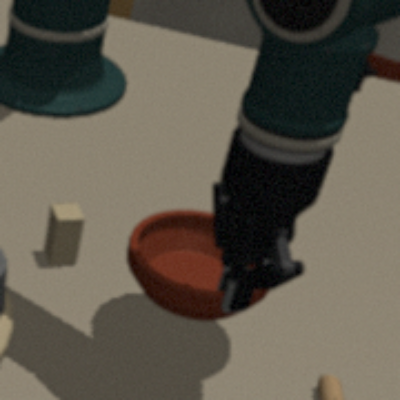

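The bowl is held, with its shadow clear below and no visible tilt. I raise it and carry it over to shelf point (590,0).

Request:
move_arm([
  [0,0,0.019,0,0,0,0],
  [0,0,0.038,0,0,0,0],
  [0,0,0.057,0,0,0,0],
  [0,0,0.076,0,0,0,0],
  [0,0,0.095,0,0,0,0],
])

```text
time: 5.75
position: [467.1, 354.5, 210.6]
tcp_rot: [0.0, 0.445, 0.896, 0.0]
force: [-0.5, -0.4, -3.8]
finger_gap: 5.9
finger_force: 81.9
```

Request:
move_arm([
  [0.0123,-0.0236,0,0,0,-2.48,0],
  [0.0246,-0.0472,0,0,0,-4.96,0],
  [0.037,-0.0709,0,0,0,-7.44,0],
  [0.0493,-0.0946,0,0,0,-9.92,0],
  [0.0616,-0.1182,0,0,0,-12.4,0],
])

```text
time: 6.25
position: [529.1, 235.3, 209.9]
tcp_rot: [0.0, 0.54, 0.842, 0.0]
force: [1.5, -0.4, -3.8]
finger_gap: 5.7
finger_force: 81.9
```

Request:
move_arm([
  [0.0123,-0.0236,0,0,0,-2.48,0],
  [0.0246,-0.0472,0,0,0,-4.96,0],
  [0.037,-0.0709,0,0,0,-7.44,0],
  [0.0493,-0.0946,0,0,0,-9.92,0],
  [0.0616,-0.1182,0,0,0,-12.4,0],
])

```text
time: 6.75
position: [591.0, 116.8, 209.7]
tcp_rot: [0.0, 0.628, 0.779, 0.0]
force: [0.3, -0.2, -3.3]
finger_gap: 5.9
finger_force: 81.9
```

Request:
move_arm([
  [0.0123,-0.0236,0,0,0,-2.48,0],
  [0.0246,-0.0472,0,0,0,-4.96,0],
  [0.037,-0.0709,0,0,0,-7.44,0],
  [0.0493,-0.0946,0,0,0,-9.92,0],
  [0.0616,-0.1182,0,0,0,-12.4,0],
])

```text
time: 7.25
position: [652.9, -2.1, 209.1]
tcp_rot: [-0.0, 0.708, 0.706, -0.0]
force: [0.9, -0.6, -3.3]
finger_gap: 5.8
finger_force: 81.9
```

Request:
move_arm([
  [0,0,-0.02,0,0,0,0],
  [0,0,-0.04,0,0,0,0],
  [0,0,-0.06,0,0,0,0],
  [0,0,-0.08,0,0,0,0],
  [0,0,-0.095,0,0,0,0],
])

```text
time: 7.75
position: [651.9, -1.1, 112.6]
tcp_rot: [-0.0, 0.708, 0.706, -0.001]
force: [-0.1, -0.7, -3.0]
finger_gap: 6.1
finger_force: 81.9
```

```bash
python3 - <<'E'
from m import *
im=bot.camera("scene")[:,:,::-1]; cv2.imwrite("pics/a3.png",cv2.resize(im[130:310,160:370],(700,600)))
o=bot.get_obs();print(o["position"],o["force"],o["finger_gap"])
E
```

```text
[650.6  -1.1 110.3] [-0.4 -0.1 -4.6] 5.832654921131046
```

View pics/a3.png

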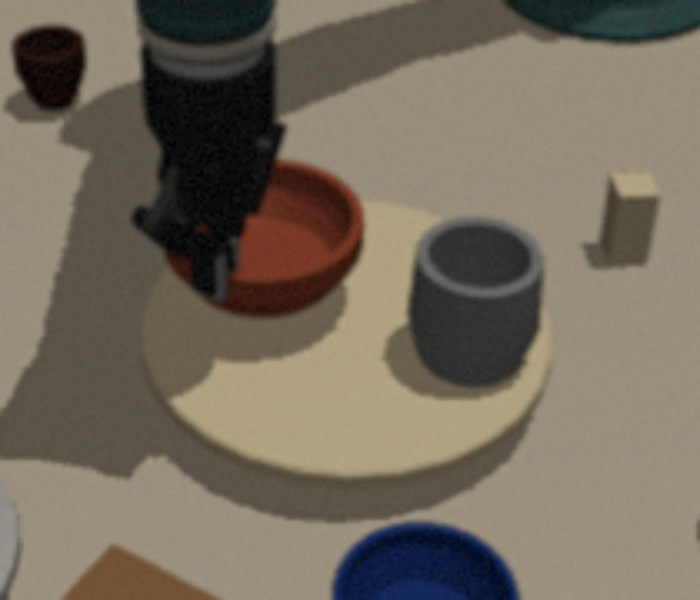

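The bowl is upright just above the shelf and well clear of the jar: the gap in the crop runs from (360,230) to (412,260). I lower it slowly.

Request:
move_arm([
  [0,0,-0.002,0,0,0,0],
  [0,0,-0.004,0,0,0,0],
  [0,0,-0.006,0,0,0,0],
  [0,0,-0.007,0,0,0,0],
  [0,0,-0.008,0,0,0,0],
])

```text
time: 8.3
position: [652.2, -0.1, 106.8]
tcp_rot: [0.0, 0.707, 0.707, 0.0]
force: [-0.7, 0.4, -2.6]
finger_gap: 5.9
finger_force: 81.9
```

Request:
move_arm([
  [0,0,-0.0005,0,0,0,0],
  [0,0,-0.001,0,0,0,0],
  [0,0,-0.0015,0,0,0,0],
  [0,0,-0.002,0,0,0,0],
  [0,0,-0.002,0,0,0,0],
])

```text
time: 8.8
position: [652.4, 0.1, 104.9]
tcp_rot: [0.0, 0.707, 0.707, 0.0]
force: [-1.0, 0.7, 1.4]
finger_gap: 5.5
finger_force: 82.4
```

Request:
move_arm([
  [0,0,-0.0003,0,0,0,0],
  [0,0,-0.0006,0,0,0,0],
  [0,0,-0.001,0,0,0,0],
  [0,0,-0.001,0,0,0,0],
  [0,0,-0.001,0,0,0,0],
])

```text
time: 9.3
position: [652.7, 0.2, 104.6]
tcp_rot: [0.001, 0.707, 0.707, 0.001]
force: [-1.1, -0.0, 7.6]
finger_gap: 5.9
finger_force: 83.2
```

Request:
move_arm([
  [0,0,0,0,0,0,0.008],
  [0,0,0,0,0,0,0.012],
  [0,0,0,0,0,0,0.018],
  [0,0,0,0,0,0,0.026],
  [0,0,0,0,0,0,0.036],
])

```text
time: 9.8
position: [651.7, -0.2, 102.9]
tcp_rot: [-0.0, 0.707, 0.707, -0.0]
force: [-0.0, -0.2, 0.0]
finger_gap: 36.0
finger_force: 0.0
```

Request:
move_arm([
  [0,0,0.01,0,0,0,0.036],
  [0,0,0.03,0,0,0,0.036],
  [0,0,0.06,0,0,0,0.036],
  [0,0,0.1,0,0,0,0.036],
  [0,0,0.14,0,0,0,0.036],
])

```text
time: 10.3
position: [651.6, 0.1, 245.1]
tcp_rot: [-0.0, 0.707, 0.707, -0.0]
force: [1.2, -0.7, 0.9]
finger_gap: 36.2
finger_force: 0.0
```

Released. Next I go over the medium bowl's far rim at (655,-353), and measure the large bowl on the way.

Request:
move_arm([
  [0.0003,-0.0353,0,0,0,-2.84,0.036],
  [0.0006,-0.0707,0,0,0,-5.67,0.036],
  [0.0008,-0.106,0,0,0,-8.51,0.036],
  [0.0011,-0.1414,0,0,0,-11.34,0.036],
  [0.0014,-0.1767,0,0,0,-14.18,0.036],
])

```text
time: 10.8
position: [653.3, -178.1, 244.3]
tcp_rot: [0.0, 0.79, 0.614, 0.0]
force: [0.5, -0.8, -0.4]
finger_gap: 35.9
finger_force: 0.0
```

Request:
move_arm([
  [0.0003,-0.0353,0,0,0,-2.84,0.036],
  [0.0006,-0.0707,0,0,0,-5.67,0.036],
  [0.0008,-0.106,0,0,0,-8.51,0.036],
  [0.0011,-0.1414,0,0,0,-11.34,0.036],
  [0.0014,-0.1767,0,0,0,-14.18,0.036],
])

```text
time: 11.3
position: [654.6, -354.8, 244.2]
tcp_rot: [0.0, 0.859, 0.511, 0.0]
force: [0.2, -0.3, 0.3]
finger_gap: 35.7
finger_force: 0.0
```

Request:
move_arm([
  [0,0,-0.03,0,0,0,0.036],
  [0,0,-0.06,0,0,0,0.036],
  [0,0,-0.09,0,0,0,0.036],
  [0,0,-0.12,0,0,0,0.036],
  [0,0,-0.138,0,0,0,0.036],
])

```text
time: 11.8
position: [653.7, -353.0, 103.1]
tcp_rot: [-0.001, 0.859, 0.512, -0.001]
force: [-0.2, 0.1, -0.0]
finger_gap: 36.4
finger_force: 0.0
```

```bash
python3 - <<'E'
from m import *
o=[]
for n,(x,y) in dict(top=(170,130),scene=(60,110)).items():
    im=bot.camera(n)[:,:,::-1].copy(); cv2.imwrite(f"pics/{n}2.png",im); c=bot.calibration(n)
    s=tuple(pix(c,[590,0,60])[0])
    ct=blob(masks(im)["L"],s); f,g,e=rim(c,ct,96,66); print(n,len(ct),f,g,e)
    o.append(cv2.resize(im[y:y+150,x:x+150],(400,400),interpolation=cv2.INTER_CUBIC))
cv2.imwrite("pics/a4.png",np.hstack(o))
E
```

```text
top 158 [585.   -5.7] [589.   -5.8  63.5] 1.273956386736722
scene 165 [625.3  13.5] [622.8  11.9  64.2] 5.803328359868455
```

View pics/a4.png

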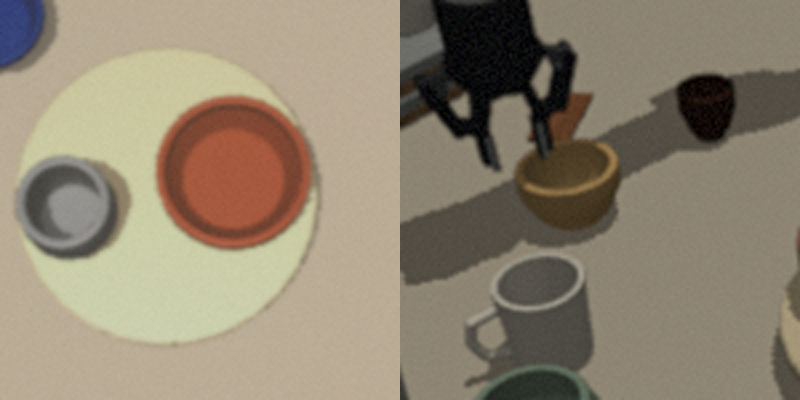

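The large bowl stands upright on the shelf, its rim in the top crop from (157,170) to (312,170), which puts its centre at about (590,-5). The open fingers straddle the medium bowl's far wall, so I pinch it.

Request:
move_arm([
  [0,0,-0.015,0,0,0,0.036],
  [0,0,-0.03,0,0,0,0.036],
  [0,0,-0.0373,0,0,0,0.036],
  [0,0,-0.0373,0,0,0,0.036],
  [0,0,-0.0373,0,0,0,0.036],
])

```text
time: 12.4
position: [655.0, -353.5, 68.2]
tcp_rot: [0.0, 0.859, 0.512, 0.0]
force: [0.5, 0.0, 0.1]
finger_gap: 35.8
finger_force: 0.0
```

Request:
move_arm([
  [0,0,0,0,0,0,0.028],
  [0,0,0,0,0,0,0.02],
  [0,0,0,0,0,0,0.012],
  [0,0,0,0,0,0,0.005],
  [0,0,0,0,0,0,0],
], newtons=50)

```text
time: 12.9
position: [654.8, -353.7, 68.5]
tcp_rot: [0.0, 0.859, 0.512, -0.0]
force: [-0.4, 0.5, 2.0]
finger_gap: 8.1
finger_force: 47.4
```

Request:
move_arm([
  [0,0,0,0,0,0,0],
  [0,0,0,0,0,0,0],
  [0,0,0,0,0,0,0],
  [0,0,0,0,0,0,0],
  [0,0,0,0,0,0,0],
], newtons=70)

```text
time: 13.4
position: [655.0, -353.9, 68.5]
tcp_rot: [0.0, 0.859, 0.512, 0.0]
force: [-0.6, -1.4, 4.4]
finger_gap: 7.6
finger_force: 66.6
```

Request:
move_arm([
  [0,0,0.004,0,0,0,0],
  [0,0,0.012,0,0,0,0],
  [0,0,0.024,0,0,0,0],
  [0,0,0.036,0,0,0,0],
  [0,0,0.05,0,0,0,0],
])

```text
time: 13.9
position: [654.8, -353.3, 119.1]
tcp_rot: [0.0, 0.859, 0.512, 0.0]
force: [0.0, 0.1, -1.4]
finger_gap: 7.7
finger_force: 66.3
```

```bash
python3 - <<'E'
from m import *
im=bot.camera("scene")[:,:,::-1]; cv2.imwrite("pics/a5.png",cv2.resize(im[110:260,60:210],(400,400)))
E
```

```text
(no output)
```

View pics/a5.png

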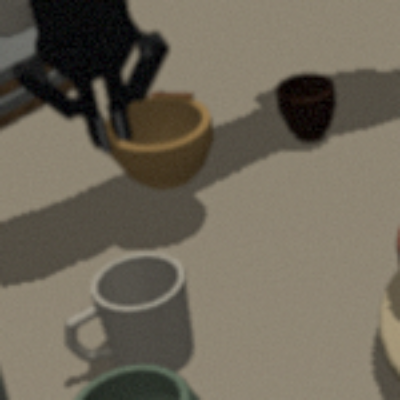

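Request:
move_arm([
  [0,0,0.016,0,0,0,0],
  [0,0,0.032,0,0,0,0],
  [0,0,0.048,0,0,0,0],
  [0,0,0.064,0,0,0,0],
  [0,0,0.08,0,0,0,0],
])

```text
time: 14.45
position: [654.8, -353.5, 199.7]
tcp_rot: [0.0, 0.859, 0.512, 0.0]
force: [-0.5, 0.4, -1.1]
finger_gap: 7.4
finger_force: 66.5
```

Request:
move_arm([
  [-0.0022,0.0348,0,0,0,2.84,0],
  [-0.0044,0.0697,0,0,0,5.67,0],
  [-0.0065,0.1045,0,0,0,8.51,0],
  [-0.0087,0.1394,0,0,0,11.34,0],
  [-0.0109,0.1742,0,0,0,14.18,0],
])

```text
time: 14.95
position: [643.8, -177.9, 199.0]
tcp_rot: [0.0, 0.788, 0.615, 0.0]
force: [0.2, -0.1, -2.5]
finger_gap: 6.9
finger_force: 66.6
```

Request:
move_arm([
  [-0.0022,0.0348,0,0,0,2.84,0],
  [-0.0044,0.0697,0,0,0,5.67,0],
  [-0.0065,0.1045,0,0,0,8.51,0],
  [-0.0087,0.1394,0,0,0,11.34,0],
  [-0.0109,0.1742,0,0,0,14.18,0],
])

```text
time: 15.45
position: [633.0, -3.8, 199.1]
tcp_rot: [0.001, 0.707, 0.708, 0.0]
force: [0.4, -0.3, -1.6]
finger_gap: 7.3
finger_force: 66.6
```

Request:
move_arm([
  [0,0,-0.012,0,0,0,0],
  [0,0,-0.024,0,0,0,0],
  [0,0,-0.032,0,0,0,0],
  [0,0,-0.032,0,0,0,0],
  [0,0,-0.032,0,0,0,0],
])

```text
time: 15.95
position: [633.0, -6.3, 165.8]
tcp_rot: [-0.0, 0.708, 0.706, -0.0]
force: [-0.1, -0.0, -2.0]
finger_gap: 7.6
finger_force: 66.6
```

```bash
python3 - <<'E'
from m import *
o=[]
for n,(x,y) in dict(top=(170,130),scene=(170,120)).items():
    im=bot.camera(n)[:,:,::-1].copy(); cv2.imwrite(f"pics/{n}3.png",im); c=bot.calibration(n)
    for R,z,p in((66,96,(590,-5)),(47,156,(590,-5)),(26,98,(590,-5))):
        t=np.linspace(0,6.28,70); q=pix(c,np.c_[p[0]+R*np.cos(t),p[1]+R*np.sin(t),0*t+z])
        for u,v in q.astype(int): im[v,u]=(255,0,255)
    o.append(cv2.resize(im[y:y+150,x:x+150],(400,400),interpolation=cv2.INTER_CUBIC))
cv2.imwrite("pics/a6.png",np.hstack(o))
E
```

```text
(no output)
```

View pics/a6.png

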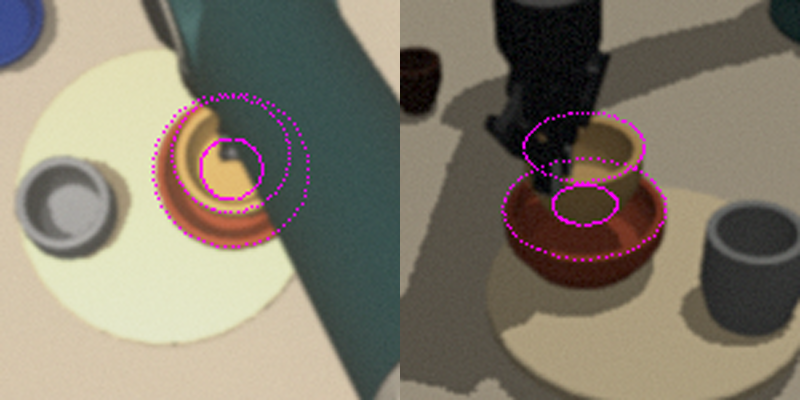

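The predicted rings fit both bowls: large from (503,210) to (665,210) and medium right edge at (645,150) in the scene half, so the axes agree within a few mm. I lower the medium bowl into the large one.

Request:
move_arm([
  [0,0,-0.007,0,0,0,0],
  [0,0,-0.014,0,0,0,0],
  [0,0,-0.021,0,0,0,0],
  [0,0,-0.028,0,0,0,0],
  [0,0,-0.034,0,0,0,0],
])

```text
time: 16.55
position: [632.7, -5.0, 131.0]
tcp_rot: [-0.0, 0.707, 0.707, -0.0]
force: [-0.2, -0.3, -1.8]
finger_gap: 7.4
finger_force: 66.6
```

Request:
move_arm([
  [0,0,-0.001,0,0,0,0],
  [0,0,-0.002,0,0,0,0],
  [0,0,-0.003,0,0,0,0],
  [0,0,-0.004,0,0,0,0],
  [0,0,-0.004,0,0,0,0],
])

```text
time: 17.05
position: [633.0, -5.1, 128.1]
tcp_rot: [0.0, 0.707, 0.707, 0.0]
force: [0.3, -0.5, -2.6]
finger_gap: 7.5
finger_force: 66.6
```

Request:
move_arm([
  [0,0,-0.0005,0,0,0,0],
  [0,0,-0.001,0,0,0,0],
  [0,0,-0.0015,0,0,0,0],
  [0,0,-0.002,0,0,0,0],
  [0,0,-0.002,0,0,0,0],
])

```text
time: 17.55
position: [633.4, -5.0, 126.6]
tcp_rot: [0.0, 0.707, 0.707, 0.0]
force: [-0.3, 0.1, 2.3]
finger_gap: 7.4
finger_force: 67.0
```

Request:
move_arm([
  [0,0,-0.0003,0,0,0,0],
  [0,0,-0.0007,0,0,0,0],
  [0,0,-0.0007,0,0,0,0.008],
  [0,0,-0.0007,0,0,0,0.012],
  [0,0,-0.0007,0,0,0,0.016],
])

```text
time: 18.05
position: [632.6, -5.1, 125.0]
tcp_rot: [-0.0, 0.707, 0.707, -0.0]
force: [0.1, 0.1, -0.4]
finger_gap: 15.8
finger_force: 0.0
```

Request:
move_arm([
  [0,0,0,0,0,0,0.02],
  [0,0,0.005,0,0,0,0.024],
  [0,0,0.02,0,0,0,0.026],
  [0,0,0.05,0,0,0,0.026],
  [0,0,0.09,0,0,0,0.026],
])

```text
time: 18.55
position: [632.0, -5.1, 215.8]
tcp_rot: [-0.001, 0.707, 0.707, -0.001]
force: [1.2, -0.7, -0.2]
finger_gap: 25.8
finger_force: 0.0
```

Request:
move_arm([
  [-0.0193,-0.0308,0,0,0,-3.55,0.05],
  [-0.0386,-0.0616,0,0,0,-7.1,0.07],
  [-0.0579,-0.0924,0,0,0,-10.64,0.085],
  [-0.0772,-0.1232,0,0,0,-14.19,0.085],
  [-0.0965,-0.154,0,0,0,-17.74,0.085],
])

```text
time: 19.05
position: [535.9, -160.1, 216.8]
tcp_rot: [0.001, 0.808, 0.589, 0.0]
force: [0.1, 0.2, -0.4]
finger_gap: 84.8
finger_force: 0.0
```

Request:
move_arm([
  [-0.0193,-0.0308,0,0,0,-3.55,0.085],
  [-0.0386,-0.0616,0,0,0,-7.1,0.085],
  [-0.0579,-0.0924,0,0,0,-10.64,0.085],
  [-0.0772,-0.1232,0,0,0,-14.19,0.085],
  [-0.0965,-0.154,0,0,0,-17.74,0.085],
])

```text
time: 19.55
position: [439.5, -314.2, 216.8]
tcp_rot: [0.001, 0.889, 0.457, 0.0]
force: [0.2, -1.0, -0.2]
finger_gap: 85.3
finger_force: 0.0
```

Request:
move_arm([
  [0,0,-0.03,0,0,0,0.085],
  [0,0,-0.06,0,0,0,0.085],
  [0,0,-0.09,0,0,0,0.085],
  [0,0,-0.115,0,0,0,0.085],
  [0,0,-0.115,0,0,0,0.085],
])

```text
time: 20.05
position: [438.5, -311.9, 98.4]
tcp_rot: [-0.002, 0.889, 0.458, -0.001]
force: [0.9, 0.6, 0.7]
finger_gap: 85.4
finger_force: 0.0
```

```bash
python3 - <<'E'
from m import *
o=[]
for n,(x,y) in dict(top=(170,130),scene=(100,70)).items():
    im=bot.camera(n)[:,:,::-1].copy(); cv2.imwrite(f"pics/{n}4.png",im); c=bot.calibration(n); K=masks(im)
    for k,R,z in(("L",66,96),("M",47,116)):
        m=K[k]
        try: ct=blob(m,tuple(pix(c,[590,-5,116 if k=="M" else 60])[0])); f,g,e=rim(c,ct,z,R); print(n,k,len(ct),f,g,e)
        except Exception as ex: print(n,k,ex)
    o.append(cv2.resize(im[y:y+150,x:x+150],(400,400),interpolation=cv2.INTER_CUBIC))
cv2.imwrite("pics/a7.png",np.hstack(o))
E
```

```text
top L 158 [584.9  -5.8] [589.   -5.9  63.4] 1.3125576718598402
top M 127 [590.2  -5.6] [589.1  -5.6  48.6] 0.6964072380499654
scene L 89 [587.  -14.4] [580.   17.6  37.2] 3.457871456979351
scene M 152 [600.4   1.9] [576.8 -10.6  36.1] 11.006215471765923
```

View pics/a7.png

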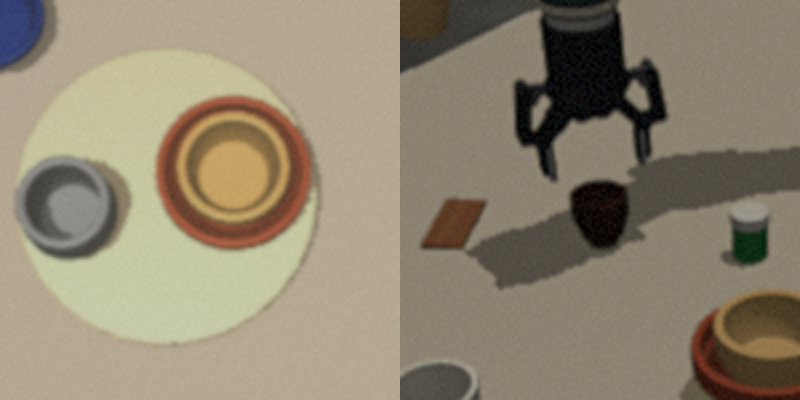

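The medium bowl is nested concentrically, with rims centred at (233,168) and (233,172) in the top crop. The open fingers hang at (548,165) and (645,150), centred over the small bowl at (600,200).

Request:
move_arm([
  [0,0,-0.015,0,0,0,0.085],
  [0,0,-0.03,0,0,0,0.085],
  [0,0,-0.039,0,0,0,0.085],
  [0,0,-0.039,0,0,0,0.085],
  [0,0,-0.039,0,0,0,0.085],
])

```text
time: 20.65
position: [439.9, -312.9, 61.0]
tcp_rot: [-0.0, 0.889, 0.458, -0.0]
force: [-0.8, -0.3, 0.0]
finger_gap: 85.0
finger_force: 0.0
```

Request:
move_arm([
  [0,0,0,0,0,0,0.075],
  [0,0,0,0,0,0,0.068],
  [0,0,0,0,0,0,0.06],
  [0,0,0,0,0,0,0.054],
  [0,0,0,0,0,0,0.05],
], newtons=30)

```text
time: 21.15
position: [440.2, -313.2, 62.2]
tcp_rot: [0.0, 0.889, 0.458, 0.0]
force: [-1.6, 0.5, 4.5]
finger_gap: 59.5
finger_force: 31.3
```

```bash
python3 - <<'E'
from m import *
o=[]
for n,(x,y) in dict(top=(340,190),scene=(130,90)).items():
    im=bot.camera(n)[:,:,::-1].copy()
    o.append(cv2.resize(im[y:y+90,x:x+90],(400,400),interpolation=cv2.INTER_CUBIC))
cv2.imwrite("pics/a8.png",np.hstack(o))
E
```

```text
(no output)
```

View pics/a8.png

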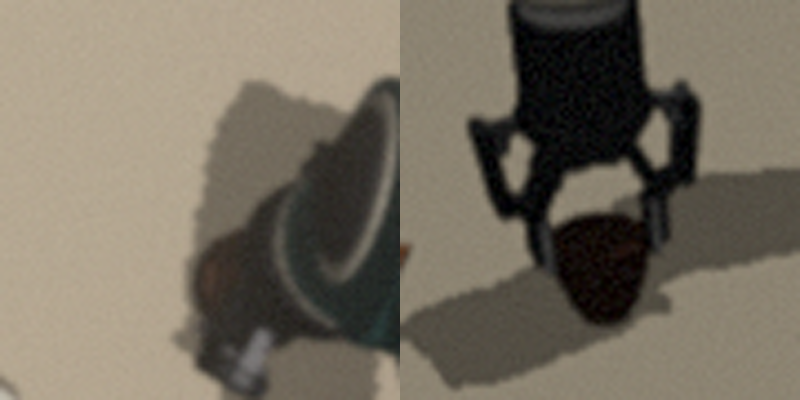

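The fingers hold the small bowl evenly at 59.5 mm opening, left tip at (548,270) and right at (655,250). I lift it and carry it over the nest at (590,-5).

Request:
move_arm([
  [0,0,0.004,0,0,0,0.05],
  [0,0,0.014,0,0,0,0.05],
  [0,0,0.03,0,0,0,0.05],
  [0,0,0.05,0,0,0,0.05],
  [0,0,0.07,0,0,0,0.05],
], newtons=40)

```text
time: 21.75
position: [439.9, -313.0, 132.5]
tcp_rot: [-0.0, 0.889, 0.458, 0.0]
force: [0.2, -0.2, -0.1]
finger_gap: 59.1
finger_force: 43.2
```

Request:
move_arm([
  [0,0,0.015,0,0,0,0.05],
  [0,0,0.03,0,0,0,0.05],
  [0,0,0.045,0,0,0,0.05],
  [0,0,0.06,0,0,0,0.05],
  [0,0,0.07,0,0,0,0.05],
])

```text
time: 22.25
position: [440.2, -313.2, 202.9]
tcp_rot: [0.001, 0.889, 0.458, 0.0]
force: [0.3, -0.9, -1.2]
finger_gap: 58.7
finger_force: 43.2
```

Request:
move_arm([
  [0.015,0.0308,0,0,0,3.55,0.05],
  [0.03,0.0616,0,0,0,7.1,0.05],
  [0.045,0.0924,0,0,0,10.64,0.05],
  [0.06,0.1232,0,0,0,14.19,0.05],
  [0.075,0.154,0,0,0,17.74,0.05],
])

```text
time: 22.75
position: [515.2, -157.8, 201.6]
tcp_rot: [0.0, 0.807, 0.59, -0.0]
force: [-0.3, -0.5, -0.9]
finger_gap: 59.2
finger_force: 43.2
```

Request:
move_arm([
  [0.015,0.0308,0,0,0,3.55,0.05],
  [0.03,0.0616,0,0,0,7.1,0.05],
  [0.045,0.0924,0,0,0,10.64,0.05],
  [0.06,0.1232,0,0,0,14.19,0.05],
  [0.075,0.154,0,0,0,17.74,0.05],
])

```text
time: 23.25
position: [590.2, -3.9, 201.5]
tcp_rot: [0.0, 0.706, 0.708, -0.0]
force: [0.6, -0.1, 0.0]
finger_gap: 59.4
finger_force: 43.2
```

Request:
move_arm([
  [0,0,-0.01,0,0,0,0.05],
  [0,0,-0.018,0,0,0,0.05],
  [0,0,-0.023,0,0,0,0.05],
  [0,0,-0.023,0,0,0,0.05],
  [0,0,-0.023,0,0,0,0.05],
])

```text
time: 23.75
position: [589.8, -6.2, 178.3]
tcp_rot: [0.0, 0.708, 0.706, -0.0]
force: [0.2, 0.1, -1.2]
finger_gap: 59.5
finger_force: 43.3
```

```bash
python3 - <<'E'
from m import *
o=[]
for n,(x,y) in dict(top=(200,140),scene=(185,115)).items():
    im=bot.camera(n)[:,:,::-1].copy(); c=bot.calibration(n); cv2.imwrite(f"pics/{n}5.png",im)
    for R,z,p in((47,116,(590,-5)),(30,175,(590,-5))):
        t=np.linspace(0,6.28,60); q=pix(c,np.c_[p[0]+R*np.cos(t),p[1]+R*np.sin(t),0*t+z])
        for u,v in q.astype(int): im[v,u]=(255,0,255)
    o.append(cv2.resize(im[y:y+100,x:x+100],(400,400),interpolation=cv2.INTER_CUBIC))
cv2.imwrite("pics/a9.png",np.hstack(o))
E
```

```text
(no output)
```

View pics/a9.png

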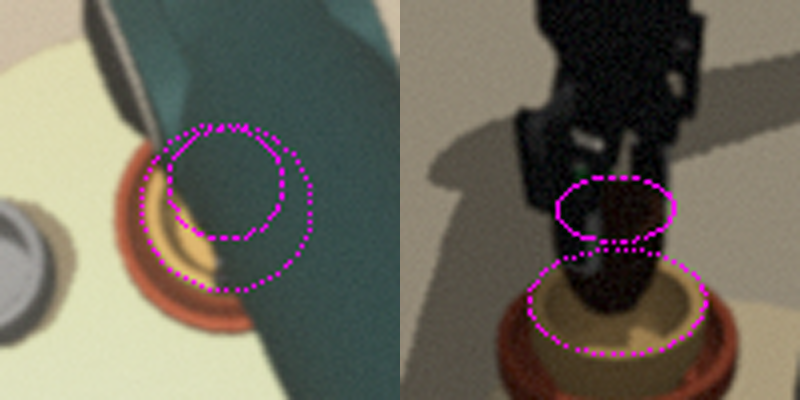

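The small bowl sits about 9 px left of its predicted ring in the scene half (right edge 668 against 677), which is about 4 mm towards -y. I correct by +4 mm in y and lower it.

Request:
move_arm([
  [0,0.002,0,0,0,0,0.05],
  [0,0.004,0,0,0,0,0.05],
  [0,0.004,-0.006,0,0,0,0.05],
  [0,0.004,-0.013,0,0,0,0.05],
  [0,0.004,-0.019,0,0,0,0.05],
])

```text
time: 24.35
position: [589.6, -1.1, 158.4]
tcp_rot: [-0.0, 0.707, 0.707, -0.0]
force: [0.4, -0.3, -0.9]
finger_gap: 59.2
finger_force: 43.3
```

Request:
move_arm([
  [0,0,-0.005,0,0,0,0.05],
  [0,0,-0.009,0,0,0,0.05],
  [0,0,-0.013,0,0,0,0.05],
  [0,0,-0.016,0,0,0,0.05],
  [0,0,-0.018,0,0,0,0.05],
])

```text
time: 24.85
position: [589.9, -1.1, 141.0]
tcp_rot: [-0.0, 0.707, 0.707, -0.0]
force: [0.1, -0.0, -1.6]
finger_gap: 59.0
finger_force: 43.3
```

Request:
move_arm([
  [0,0,-0.0005,0,0,0,0.05],
  [0,0,-0.001,0,0,0,0.05],
  [0,0,-0.0015,0,0,0,0.05],
  [0,0,-0.002,0,0,0,0.05],
  [0,0,-0.0025,0,0,0,0.05],
])

```text
time: 25.35
position: [590.0, -1.1, 138.8]
tcp_rot: [0.0, 0.707, 0.707, 0.0]
force: [-0.0, -0.7, -1.4]
finger_gap: 58.9
finger_force: 43.3
```

Request:
move_arm([
  [0,0,-0.0005,0,0,0,0.05],
  [0,0,-0.001,0,0,0,0.05],
  [0,0,-0.0015,0,0,0,0.05],
  [0,0,-0.0018,0,0,0,0.05],
  [0,0,-0.0018,0,0,0,0.05],
])

```text
time: 25.85
position: [590.1, -1.0, 138.3]
tcp_rot: [0.0, 0.707, 0.707, -0.0]
force: [-3.2, 0.1, 8.7]
finger_gap: 59.3
finger_force: 44.1
```

Contact came at the expected height, so I release and rise.

Request:
move_arm([
  [0,0,0,0,0,0,0.06],
  [0,0,0,0,0,0,0.064],
  [0,0,0,0,0,0,0.07],
  [0,0,0,0,0,0,0.078],
  [0,0,0,0,0,0,0.085],
])

```text
time: 26.35
position: [589.9, -1.1, 136.8]
tcp_rot: [-0.0, 0.707, 0.707, -0.0]
force: [-0.1, -0.6, 0.2]
finger_gap: 85.1
finger_force: 0.0
```

Request:
move_arm([
  [0,0,0,0,0,0,0.085],
  [0,0,0.006,0,0,0,0.085],
  [0,0,0.02,0,0,0,0.085],
  [0,0,0.05,0,0,0,0.085],
  [0,0,0.093,0,0,0,0.085],
])

```text
time: 26.85
position: [588.8, -1.1, 230.3]
tcp_rot: [-0.001, 0.707, 0.707, -0.001]
force: [1.8, -0.4, 0.3]
finger_gap: 85.4
finger_force: 0.0
```

Request:
move_arm([
  [-0.0007,0.0341,0,0,0,3.02,0.06],
  [-0.0014,0.0682,0,0,0,6.04,0.06],
  [-0.0021,0.1023,0,0,0,9.06,0.06],
  [-0.0028,0.1364,0,0,0,12.08,0.06],
  [-0.0035,0.1705,0,0,0,15.1,0.06],
])

```text
time: 27.35
position: [586.6, 170.8, 231.6]
tcp_rot: [0.001, 0.607, 0.794, 0.001]
force: [0.2, -0.0, -0.5]
finger_gap: 60.2
finger_force: 0.0
```

Request:
move_arm([
  [-0.0007,0.0341,0,0,0,3.02,0.06],
  [-0.0014,0.0682,0,0,0,6.04,0.06],
  [-0.0021,0.1023,0,0,0,9.06,0.06],
  [-0.0028,0.1364,0,0,0,12.08,0.06],
  [-0.0035,0.1705,0,0,0,15.1,0.06],
])

```text
time: 27.85
position: [583.1, 341.3, 231.5]
tcp_rot: [0.0, 0.498, 0.867, 0.001]
force: [0.1, -0.7, -0.1]
finger_gap: 60.1
finger_force: 0.0
```

Request:
move_arm([
  [0,0,-0.035,0,0,0,0.06],
  [0,0,-0.07,0,0,0,0.06],
  [0,0,-0.105,0,0,0,0.06],
  [0,0,-0.14,0,0,0,0.06],
  [0,0,-0.14,0,0,0,0.06],
])

```text
time: 28.35
position: [580.7, 337.8, 86.0]
tcp_rot: [-0.002, 0.499, 0.867, -0.004]
force: [-0.1, 0.1, -1.1]
finger_gap: 59.9
finger_force: 0.0
```

```bash
python3 - <<'E'
from m import *
o=[]
for n,(x,y,w) in dict(top=(170,130,150),scene=(300,170,150)).items():
    im=bot.camera(n)[:,:,::-1].copy(); cv2.imwrite(f"pics/{n}6.png",im)
    o.append(cv2.resize(im[y:y+w,x:x+w],(400,400),interpolation=cv2.INTER_CUBIC))
cv2.imwrite("pics/a10.png",np.hstack(o))
E
```

```text
(no output)
```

View pics/a10.png

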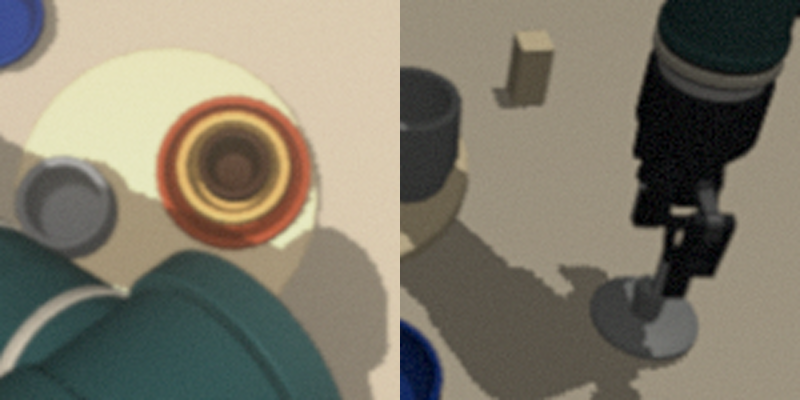

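The three bowls are nested concentrically around (233,168) in the top crop. Before lowering, I check numerically that the knob at (645,295) agrees with the lid position.

```bash
python3 - <<'E'
from m import *
c=bot.calibration("scene"); f=150/400
for P in([583,340,45],[583,340,31],[583,340,17],[583,340,68],[583+33*.86,340+33*.5,68],[583-33*.86,340-33*.5,68]):
    q=(pix(c,P)[0]-[300,170])/f; print(P,q[0]+400,q[1])
for s in ((639,278),(650,285)): print(plane(c,[[300+(s[0]-400)*f,170+s[1]*f]],45))
E
```

```text
[583, 340, 45] 649.7178537665499 283.5232636636817
[583, 340, 31] 645.90345915735 296.8345125613908
[583, 340, 17] 642.1665969237555 309.89552542792825
[583, 340, 68] 656.15954843652 261.09084620402837
[611.38, 356.5, 68] 667.6396348710314 296.9713022610481
[554.62, 323.5, 68] 645.4258535487494 227.45425556776158
[[582. 332.]]
[[584.3 340.6]]
```

The knob matches (583,340), so I lower and grip it.

Request:
move_arm([
  [0,0,-0.015,0,0,0,0.06],
  [0,0,-0.03,0,0,0,0.06],
  [0,0,-0.04,0,0,0,0.06],
  [0,0,-0.044,0,0,0,0.06],
  [0,0,-0.044,0,0,0,0.06],
])

```text
time: 28.95
position: [582.5, 339.7, 45.1]
tcp_rot: [-0.0, 0.499, 0.867, -0.001]
force: [0.0, 0.0, -0.8]
finger_gap: 60.1
finger_force: 0.0
```

Request:
move_arm([
  [0,0,0,0,0,0,0.045],
  [0,0,0,0,0,0,0.032],
  [0,0,0,0,0,0,0.024],
  [0,0,0,0,0,0,0.016],
  [0,0,0,0,0,0,0.012],
], newtons=40)

```text
time: 29.45
position: [583.5, 340.3, 46.7]
tcp_rot: [0.0, 0.499, 0.867, 0.001]
force: [0.7, -0.1, 2.3]
finger_gap: 21.8
finger_force: 39.1
```

Request:
move_arm([
  [0,0,0,0,0,0,0.01],
  [0,0,0.003,0,0,0,0.01],
  [0,0,0.012,0,0,0,0.01],
  [0,0,0.03,0,0,0,0.01],
  [0,0,0.05,0,0,0,0.01],
])

```text
time: 29.95
position: [582.6, 339.9, 97.1]
tcp_rot: [-0.0, 0.498, 0.867, -0.0]
force: [0.7, 0.5, -1.2]
finger_gap: 21.6
finger_force: 39.2
```

Request:
move_arm([
  [0,0,0.02,0,0,0,0.01],
  [0,0,0.04,0,0,0,0.01],
  [0,0,0.06,0,0,0,0.01],
  [0,0,0.08,0,0,0,0.01],
  [0,0,0.1,0,0,0,0.01],
])

```text
time: 30.45
position: [583.0, 340.2, 199.0]
tcp_rot: [0.001, 0.498, 0.867, 0.001]
force: [-0.3, 0.2, -0.9]
finger_gap: 21.5
finger_force: 39.2
```

Request:
move_arm([
  [-0.0012,-0.0203,0,0,0,-1.67,0.01],
  [-0.0024,-0.0405,0,0,0,-3.34,0.01],
  [-0.0036,-0.0608,0,0,0,-5.01,0.01],
  [-0.0048,-0.081,0,0,0,-6.68,0.01],
  [-0.006,-0.1013,0,0,0,-8.35,0.01],
])

```text
time: 30.95
position: [577.0, 238.2, 198.0]
tcp_rot: [0.001, 0.561, 0.828, 0.001]
force: [-0.2, 0.1, -1.1]
finger_gap: 21.3
finger_force: 39.3
```

Request:
move_arm([
  [-0.0012,-0.0203,0,0,0,-1.67,0.01],
  [-0.0024,-0.0405,0,0,0,-3.34,0.01],
  [-0.0036,-0.0608,0,0,0,-5.01,0.01],
  [-0.0048,-0.081,0,0,0,-6.68,0.01],
  [-0.006,-0.1012,0,0,0,-8.35,0.01],
])

```text
time: 31.45
position: [571.1, 137.0, 198.0]
tcp_rot: [0.001, 0.619, 0.785, 0.001]
force: [-0.1, 0.6, -0.5]
finger_gap: 21.5
finger_force: 39.3
```

Request:
move_arm([
  [0,0,-0.01,0,0,0,0.01],
  [0,0,-0.018,0,0,0,0.01],
  [0,0,-0.023,0,0,0,0.01],
  [0,0,-0.023,0,0,0,0.01],
  [0,0,-0.023,0,0,0,0.01],
])

```text
time: 31.95
position: [570.8, 138.6, 172.9]
tcp_rot: [-0.0, 0.619, 0.786, 0.0]
force: [0.6, 0.5, -1.8]
finger_gap: 21.5
finger_force: 39.2
```

```bash
python3 - <<'E'
from m import *
o=[]
for n,(x,y) in dict(top=(145,155),scene=(250,145)).items():
    im=bot.camera(n)[:,:,::-1].copy(); c=bot.calibration(n); cv2.imwrite(f"pics/{n}7.png",im)
    for R,z,p in((39,120,(571,137.5)),(38,144,(571,137.5))):
        t=np.linspace(0,6.28,60); q=pix(c,np.c_[p[0]+R*np.cos(t),p[1]+R*np.sin(t),0*t+z])
        for u,v in q.astype(int): im[v,u]=(255,0,255)
    o.append(cv2.resize(im[y:y+100,x:x+100],(400,400),interpolation=cv2.INTER_CUBIC))
cv2.imwrite("pics/a11.png",np.hstack(o))
E
```

```text
(no output)
```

View pics/a11.png

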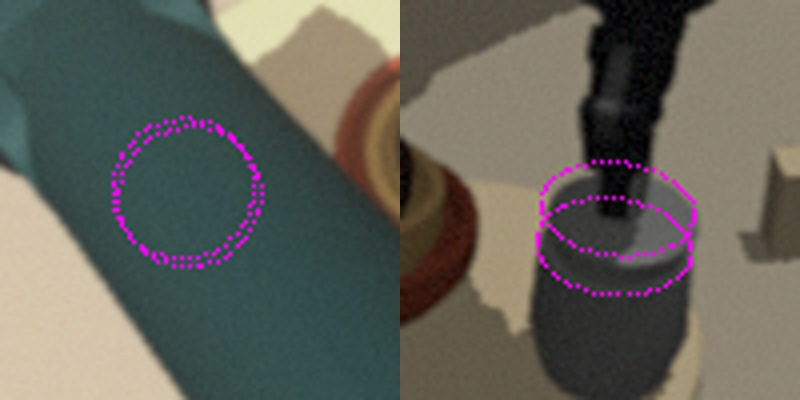

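The lid's disc (543–700) lies over the jar (533–690) within about 2 mm of the predicted rings, inside the 9 mm play, so I lower it.

Request:
move_arm([
  [0,0,-0.003,0,0,0,0.01],
  [0,0,-0.006,0,0,0,0.01],
  [0,0,-0.009,0,0,0,0.01],
  [0,0,-0.012,0,0,0,0.01],
  [0,0,-0.014,0,0,0,0.01],
])

```text
time: 32.55
position: [570.8, 137.4, 158.6]
tcp_rot: [-0.0, 0.619, 0.785, -0.0]
force: [0.4, 0.2, -1.3]
finger_gap: 21.8
finger_force: 39.3
```

Request:
move_arm([
  [0,0,-0.0005,0,0,0,0.01],
  [0,0,-0.001,0,0,0,0.01],
  [0,0,-0.0015,0,0,0,0.01],
  [0,0,-0.002,0,0,0,0.01],
  [0,0,-0.002,0,0,0,0.01],
])

```text
time: 33.05
position: [571.1, 137.5, 157.5]
tcp_rot: [0.0, 0.619, 0.785, 0.0]
force: [-1.3, -1.0, 3.3]
finger_gap: 21.6
finger_force: 39.7
```

Seated at the expected height, so I release, rise and move away for a check.

Request:
move_arm([
  [0,0,-0.0005,0,0,0,0.01],
  [0,0,-0.0005,0,0,0,0.024],
  [0,0,-0.0005,0,0,0,0.03],
  [0,0,-0.0005,0,0,0,0.04],
  [0,0,-0.0005,0,0,0,0.05],
])

```text
time: 33.55
position: [570.9, 137.4, 156.3]
tcp_rot: [-0.0, 0.619, 0.785, -0.0]
force: [1.2, -0.5, -0.8]
finger_gap: 50.1
finger_force: 0.0
```

Request:
move_arm([
  [0,0,0.005,0,0,0,0.05],
  [0,0,0.02,0,0,0,0.05],
  [0,0,0.045,0,0,0,0.05],
  [0,0,0.08,0,0,0,0.05],
  [0,0,0.11,0,0,0,0.05],
])

```text
time: 34.05
position: [571.2, 137.8, 269.3]
tcp_rot: [0.0, 0.619, 0.785, 0.001]
force: [0.5, -0.6, 0.6]
finger_gap: 50.2
finger_force: 0.0
```

Request:
move_arm([
  [-0.015,0.04,0,0,0,0,0.05],
  [-0.03,0.08,0,0,0,0,0.05],
  [-0.045,0.12,0,0,0,0,0.05],
  [-0.06,0.16,0,0,0,0,0.05],
  [-0.075,0.2,0,0,0,0,0.05],
])

```text
time: 34.55
position: [495.4, 339.1, 268.1]
tcp_rot: [0.0, 0.619, 0.785, 0.001]
force: [1.1, 0.2, -0.2]
finger_gap: 50.2
finger_force: 0.0
```

Request:
move_arm([
  [-0.015,0.04,0,0,0,0,0.05],
  [-0.03,0.08,0,0,0,0,0.05],
  [-0.045,0.12,0,0,0,0,0.05],
  [-0.045,0.12,0,0,0,0,0.05],
  [-0.045,0.12,0,0,0,0,0.05],
])

```text
time: 35.05
position: [449.9, 458.8, 267.5]
tcp_rot: [-0.0, 0.618, 0.786, 0.0]
force: [0.2, -0.1, -0.1]
finger_gap: 50.2
finger_force: 0.0
```

```bash
python3 - <<'E'
from m import *
o=[]
for n,(x,y) in dict(top=(160,130),scene=(185,135)).items():
    im=bot.camera(n)[:,:,::-1].copy(); cv2.imwrite(f"pics/{n}8.png",im)
    o.append(cv2.resize(im[y:y+150,x:x+150],(400,400),interpolation=cv2.INTER_CUBIC))
cv2.imwrite("pics/a12.png",np.hstack(o))
o=bot.get_obs();print(o["position"],o["finger_force"],o["force"])
E
```

```text
[451.9 456.4 267. ] 0.0 [ 0.2 -0.2 -0.4]
```

View pics/a12.png

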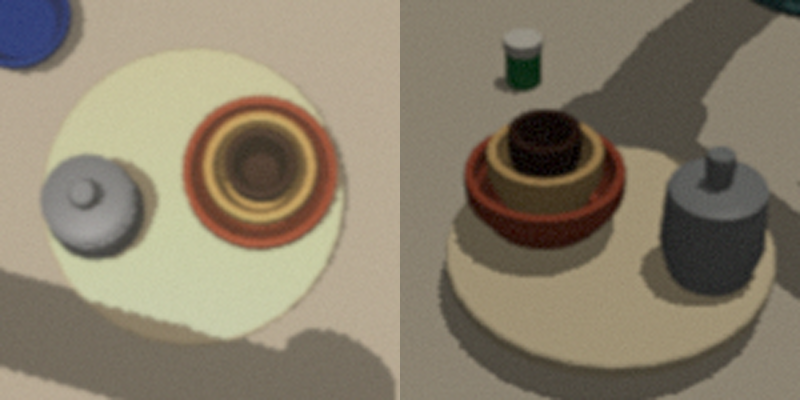

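The nest is concentric at (261,168) in the top half, all three bowls are level, and the lid sits flat on the jar at (92,205). The arm is clear, so I hand in.

```bash
python3 -c "
from station import bot
print(bot.hand_in())"
```

```text
the job is handed in; nothing more can be done
None
```

The three bowls are nested upright on the kiln shelf, clear of the jar, and the lid sits flat on its jar; the job is handed in at about 35 s, though the hand-in call returned no verdict.

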